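# Put the scale's check weights back in their bored block in order of size

## Task

The scale has been checked, so put its four loose brass check weights away: stand each one upright and fully seated in the bore of its own size in the wooden block, so that the row runs in order from the largest weight to the smallest. They are precision weights, so set them down gently, do not drop or tip any over, and leave the scale where it stands.

Things in the scene. Friction and masses are not known exactly. Their poses are not given: they have to be found in the camera images.
- weight_500: the largest of the four loose brass check weights: a round body 58 mm in diameter and 20 mm high with a turned knob on top (18 mm in diameter, from 24 to 39 mm above the underside, on a thinner neck), about 480 g; grip it by the knob from above, fingertips just above the body. Origin: centre of the underside; z up
- weight_200: the second largest of the four loose brass check weights: a round body 44 mm in diameter and 14 mm high with a turned knob on top (15.6 mm in diameter, from 18 to 31 mm above the underside, on a thinner neck), about 200 g; grip it by the knob from above, fingertips just above the body. Origin: centre of the underside; z up
- weight_100: the third largest of the four loose brass check weights: a round body 31.5 mm in diameter and 14 mm high with a turned knob on top (13.6 mm in diameter, from 18 to 30 mm above the underside, on a thinner neck), about 100 g; grip it by the knob from above, fingertips just above the body. Origin: centre of the underside; z up
- weight_50: the smallest of the four loose brass check weights: a round body 20 mm in diameter and 15 mm high with a turned knob on top (11.6 mm in diameter, from 19 to 30 mm above the underside, on a thinner neck), about 50 g; grip it by the knob from above, fingertips just above the body. Origin: centre of the underside; z up
- nest_500: the grey felt disc in the bottom of the largest of the four round bores in the wooden block; the bore is 69 mm in diameter, its countersunk mouth 75 mm. This is the place of the largest weight. Origin: centre of the felt's top, 9 mm below the block's top face (18 mm above the table); x runs along the row of bores from the largest to the smallest, z up
- nest_200: the grey felt disc in the bottom of the second largest of the four round bores in the wooden block; the bore is 55 mm in diameter, its countersunk mouth 61 mm. This is the place of the second largest weight. Origin: centre of the felt's top, 9 mm below the block's top face (18 mm above the table); x runs along the row of bores from the largest to the smallest, z up
- nest_100: the grey felt disc in the bottom of the third largest of the four round bores in the wooden block; the bore is 42.5 mm in diameter, its countersunk mouth 48.5 mm. This is the place of the third largest weight. Origin: centre of the felt's top, 9 mm below the block's top face (18 mm above the table); x runs along the row of bores from the largest to the smallest, z up
- nest_50: the grey felt disc in the bottom of the smallest of the four round bores in the wooden block; the bore is 31 mm in diameter, its countersunk mouth 37 mm. This is the place of the smallest weight. Origin: centre of the felt's top, 9 mm below the block's top face (18 mm above the table); x runs along the row of bores from the largest to the smallest, z up
- weight_block: wooden block, 252 x 90 x 27 mm, fixed to the table, with four round bores in a row in order of size. Origin: centre of the underside; x along the row (bores at x = -80, -8, 51, 98 mm, largest first), z up. Bores are 9 mm deep to the felt; the upper 7.5 mm widens 3 mm all round to guide a weight in. Close the fingers across the row: neighbouring knobs stand only 47 to 72 mm away along it
- digital_scale: flat kitchen scale, 214 x 136 x 23 mm, blue top, loose; a bystander to be left where it is. Origin: centre of the underside; x along its 214 mm length
Not all that is in view belongs to the job. Leave any blue look-alike of the weight_500 alone. What is shaped like the weight_200 but red is not meant.

How it is judged:
By the outcome, as a careful person would: the job done as asked, in the order asked, and still so for the second after the job is handed in, with the robot touching nothing.
It also fails if it takes over 115 s, if anything falls off the work surface, if the arm or the gripper's body presses on something with over 40 N, if the wrist force passes 120 N, or if a joint passes its speed limit or range.

## Robot

A 7-joint arm with a two-finger parallel gripper is mounted at the origin on a cart in front of the work surface, level with it; the furniture and walls round the work are solid. World frame = base frame: x ahead of the robot, y to its left, z up, the work surface at z = 0. Lengths are in m, angles in rad, forces in N, time in s.
With the tool pointing down it reaches from about 0.425 to 1.025 m from the base axis. Payload 9.4 kg.
Tool frame: the origin (TCP) lies between the finger pads; the fingertips stand 17 mm ahead of it and the grasp point (between the pads) lies 2 mm behind it (r.nose_length is the distance from the TCP to the fingertips, in m); z points along the fingers, y is the line along which they close (so a half turn about z gives the same grasp; the last joint's range is limited). The gripper opens to 85 mm and grips with 20 to 120 N. Pads are 22 mm wide; open, the fingers measure 114 mm over their backs; the gripper's body (76 mm by 85 mm) begins 54 mm behind the grasp point. The pads swing forward as they close: fully open they stand 13 mm farther back than shut.
Start: joints at [-1.256, 0.599, -0.003, 1.599, 0.002, 0.943, -0.08], TCP at [0.277, 0.67, 0.248] pointing down, gripper open.
Joint ranges: [-2.57, 2.57], [-0.35, 1.97], [-1.29, 1.29], [0.11, 2.56], [-1.05, 4.19], [0.11, 1.86], [-2.63, 2.63]. Speed limits (rad/s): [2.22, 2.22, 3.01, 3.01, 3.14, 3.14, 3.14].

## Interface

Orientations are given as a unit quaternion [w, x, y, z].
In Python, from station import r, read_camera, job gives the robot as it stands.
- The arm moves only by the tool apply_moves, never from a script. Its argument "rows" is a list of rows, each a list of 7 numbers: the shift along the tool's x, y, z in mm, then the turn, a rotation vector about the tool's x, y, z in rad, then the opening, from 0 (shut) to 1 (fully open). In form: [[dx, dy, dz, ax, ay, az, grip], ...]. A call has 1 to 20 rows; each row shifts and turns the commanded pose from where the row before left it, along the tool's axes as they then stand; what a row does not reach is not made up. A row lasts 1/10 s, in which the tool goes at most 50 mm and 8.59 degrees, less where a joint would pass 70% of its speed; a pose out of reach is approached as far as the arm can. A call with a gripper value outside its range is refused whole. The fingers move at their own pace and stop on an object; "force" is the grip in N (left out, the last holds). Time passes only in rows, so rows that do not move let the fingers close. It gives the time, the measured TCP pose, the force, the opening and the grip force at its end, in the units of the state.
- r.read_state(): the state, without advancing time (a new reading comes with each control period).
- read_camera(name): name is "scene" or "top" or "wrist"; returns a dict with "frame" (420x560x3 uint8, red, green, blue), "camera_matrix" (3x3 intrinsics, pixels), "extrinsics" (4x4, takes a point from world to camera coordinates); the wrist camera has in their place "mount" (4x4, takes a point from camera to tool coordinates, whose origin is the TCP and whose axes are the flange's). Camera axes: x right, y down, z forward; pixel columns grow to the right and rows downward; lengths in m; the calibration is good to about 2 mm. A picture is of the moment at which its call begins: read the wrist's pose just before it. There is no depth.
- job.sign_off(): hands the job in; it is judged then, once.
The state is a dict: "time_s": time; "joint_pos": joint angles; "qd": joint speeds; "tau": joint torques, N m; "position": TCP position; "ee_rot": TCP orientation; "ft_force": force on the tool from outside, world axes, zero at the start; "wrist_torque": the same for the moment, N m; "width": opening from 0.0 (shut) to 1.0 (fully open); "grip_force": force on a finger pad.
Only numpy, scipy, OpenCV 4.12 (cv2) and the standard library are available. Lean on these libraries where they do the work, as an engineer would, in place of code of your own. Each camera call takes 0.05 s, during which the arm holds its last target. There are 200 camera calls.

## Working session

There is one attempt and no reset: what is moved stays moved. The work goes in short steps, Python scripts to look and compute and a tool call to move; the robot and the scene stay as the last step left them, time stands still between calls to the robot, and variables do not carry over. Pictures are saved under pics/ and viewed, at most 14 in all, crops included, and the job is handed in when it is done.

Besides the shell and the picture viewer there is one more tool, called after "Call:" as name(argument=value, ...), one argument or row to a line, values as JSON. apply_moves: Moves the arm, as the interface text tells. Its arguments: {"type":"object","properties":{"rows":{"type":"array","items":{"type":"array","items":{"type":"number"}}},"force":{"type":"number"}},"required":["rows"]}

```bash
mkdir -p pics; python3 - <<'E'
from station import r, read_camera
import cv2, numpy as np
s=r.read_state(); print({k:np.round(v,3).tolist() for k,v in s.items()}, r.nose_length)
for n in ("top","scene"):
    c=read_camera(n); cv2.imwrite(f"pics/{n}0.png",c["frame"][:,:,::-1]); np.savez(f"{n}0.npz",**c); print(n,c["camera_matrix"].round(1).tolist(),c["extrinsics"].round(4).tolist())
E
```

```text
{'time_s': 0.0, 'joint_pos': [-1.256, 0.6, -0.003, 1.6, 0.002, 0.943, -0.08], 'qd': [-0.002, -0.001, -0.001, -0.001, -0.0, 0.002, 0.001], 'tau': [-0.001, -77.644, 1.564, -25.802, 0.012, 0.009, -0.0], 'position': [0.277, 0.67, 0.247], 'ee_rot': [-0.0, 0.195, 0.981, -0.001], 'ft_force': [0.277, -0.787, -0.354], 'wrist_torque': [-0.021, -0.031, 0.002], 'grip_force': 0.0, 'width': 0.996} 0.017
top [[395.2, 0.0, 272.3], [0.0, 395.2, 208.3], [0.0, 0.0, 1.0]] [[0.0165, -0.9996, 0.024, -0.0335], [-0.9941, -0.0189, -0.107, 0.4969], [0.1074, -0.0221, -0.994, 1.1333], [0.0, 0.0, 0.0, 1.0]]
scene [[469.4, 0.0, 272.3], [0.0, 469.4, 213.2], [0.0, 0.0, 1.0]] [[-0.6523, -0.7578, 0.0116, 0.314], [-0.3416, 0.2803, -0.8971, 0.2026], [0.6766, -0.5892, -0.4417, 0.8948], [0.0, 0.0, 0.0, 1.0]]
```

View pics/top0.png

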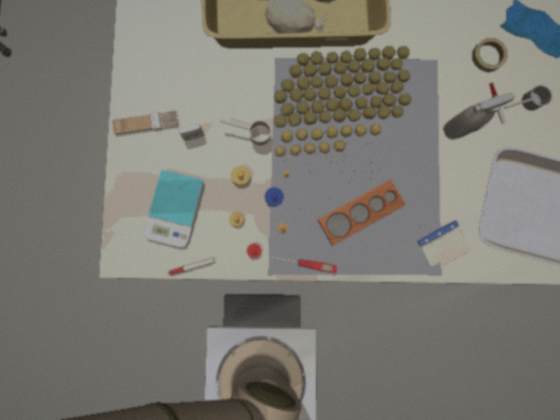

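View pics/scene0.png

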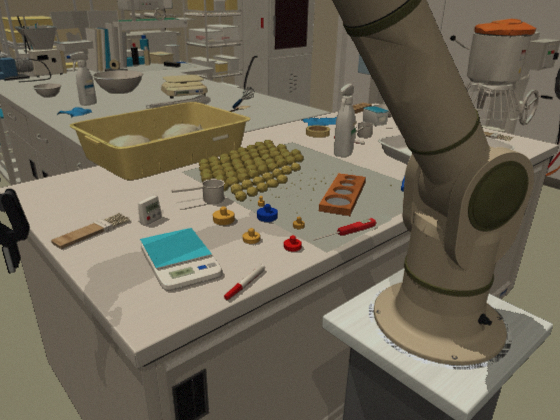

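Top view, candidates: brass at (241,175), (237,219), (283,228) and (286,174). The look-alikes are blue (274,197) and red (254,251), plus brown balls above. The block's bores run from (339,225), the largest, to (391,197), the smallest. I'll check these in one close crop and measure.

```bash
cat > h.py <<'E'
import numpy as np, cv2
from station import r, read_camera
from scipy.spatial.transform import Rotation as R
def ray(c,u,v,z):
    "pixel -> world point at height z, fixed camera"
    E=c["extrinsics"];K=c["camera_matrix"]
    d=E[:3,:3].T@np.linalg.solve(K,[u,v,1.]); o=-E[:3,:3].T@E[:3,3]
    return o+d*(z-o[2])/d[2]
def proj(c,P):
    p=c["camera_matrix"]@(c["extrinsics"]@np.append(P,1))[:3]; return p[:2]/p[2]
def tool(s):
    q=s["ee_rot"]; T=np.eye(4); T[:3,:3]=R.from_quat([q[1],q[2],q[3],q[0]]).as_matrix(); T[:3,3]=s["position"]; return T
def wrist():
    s=r.read_state(); c=dict(read_camera("wrist")); c["extrinsics"]=np.linalg.inv(tool(s)@c["mount"]); c["T"]=tool(s); return c
E
python3 - <<'E'
from h import *
c=dict(np.load("top0.npz")); f=c["frame"]
hsv=cv2.cvtColor(f,cv2.COLOR_RGB2HSV)
for (u,v) in [(241,175),(237,219),(283,228),(286,174),(274,197),(254,251)]:
    print(u,v,hsv[v,u])
m=cv2.inRange(hsv,(15,130,130),(28,255,255)); 
n,l,st,ce=cv2.connectedComponentsWithStats(m)
for i in range(1,n):
    if st[i,4]>12 and ce[i,1]>155: print(ce[i].round(1),st[i].tolist(),ray(c,*ce[i],.01).round(3), st[i,2]*1.1/395*1000)
m=cv2.inRange(hsv,(3,130,80),(13,255,255)); m[:,:310]=0;m[:,415:]=0;m[:170]=0;m[250:]=0
p=np.argwhere(m)[:,::-1]; rc=cv2.minAreaRect(p.astype(np.float32)); print(rc)
for b in cv2.boxPoints(rc): print(b, ray(c,*b,.027).round(3))
for u,v in [(339,225),(360,213),(377,204),(391,197)]: print(ray(c,u,v,.018).round(3))
cv2.imwrite("pics/crop1.png",cv2.resize(f[150:265,220:415,::-1],None,fx=4,fy=4,interpolation=cv2.INTER_CUBIC))
E
```

```text
241 175 [ 20 115 142]
237 219 [ 20 120 136]
283 228 [ 17 128 141]
286 174 [ 18 120 123]
274 197 [114 121 103]
254 251 [  2 158 142]
((361.33966064453125, 211.8113250732422), (27.584514617919922, 81.39375305175781), 60.945396423339844)
[319.06607 219.51886] [ 0.467 -0.162  0.027]
[390.217   179.99057] [ 0.589 -0.375  0.027]
[403.61325 204.10379] [ 0.517 -0.414  0.027]
[332.4623  243.63208] [ 0.397 -0.202  0.027]
[ 0.453 -0.223  0.018]
[ 0.489 -0.286  0.018]
[ 0.517 -0.337  0.018]
[ 0.539 -0.379  0.018]
```

View pics/crop1.png

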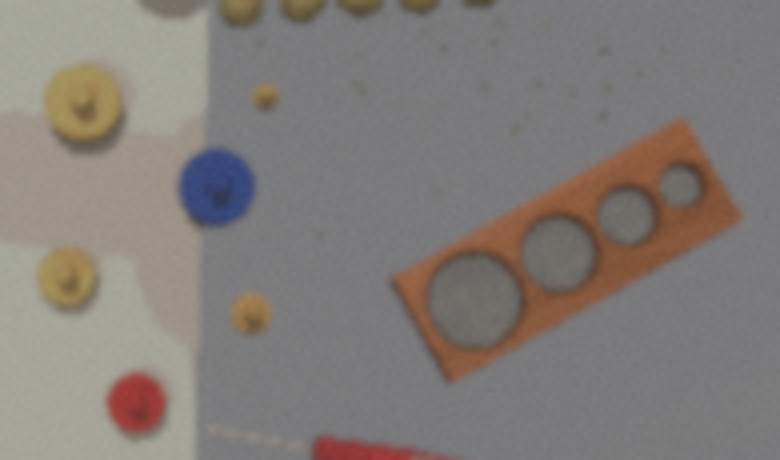

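The crop confirms the choice: brass at crop (84,103), (67,278), (251,313) and (265,96), which are full-picture (241,176), (237,219.6), (283,228) and (286,174). Blue and red are distractors. The four bores run largest at lower left to smallest at upper right.

```bash
cat >> h.py <<'E'
def delta(s,P,yang):
    "shift in tool axes mm to P, and turn about tool z bringing tool y to yang (deg, mod 180)"
    T=tool(s); d=T[:3,:3].T@(np.array(P)-T[:3,3])*1000
    a=np.degrees(np.arctan2(T[1,1],T[0,1])); w=(yang-a+90)%180-90
    return d.round(1), -np.radians(w).round(4)
E
python3 - <<'E'
from h import *
c=dict(np.load("top0.npz"))
for n,u,v,z in [(500,241,175.9,.016),(200,236.9,219.6,.011),(100,282.8,228.3,.011),(50,286.3,174.1,.012),("blue",274,197,.016),("red",254,251,.01)]:
    P=ray(c,u,v,z); print(n,P.round(3),np.hypot(*P[:2]).round(3))
s=r.read_state(); print(delta(s,[.52,.08,.30],29.5))
E
```

```text
500 [0.594 0.07  0.016] 0.598
200 [0.464 0.079 0.011] 0.47
100 [ 0.44  -0.057  0.011] 0.444
50 [ 0.603 -0.065  0.012] 0.607
blue [ 0.533 -0.029  0.016] 0.533
red [0.372 0.027 0.01 ] 0.373
(array([-450. , -452.2,  -51.8]), np.float64(0.6642))
```

Call:
apply_moves(
  rows=[
    [-30,-30,-4,0,0,0,1],
    [-30,-30,-4,0,0,0,1],
    [-30,-30,-4,0,0,0,1],
    [-30,-30,-4,0,0,0,1],
    [-30,-30,-4,0,0,0,1],
    [-30,-30,-4,0,0,0,1],
    [-30,-30,-4,0,0,0,1],
    [-30,-30,-4,0,0,0,1],
    [-30,-30,-4,0,0,0,1],
    [-30,-30,-4,0,0,0,1],
    [-30,-30,-4,0,0,0,1],
    [-30,-30,-4,0,0,0,1],
    [-30,-30,-4,0,0,0,1],
    [-30,-30,0,0,0,0,1],
    [-30,-32,0,0,0,0,1],
    [0,0,0,0,0,0.133,1],
    [0,0,0,0,0,0.133,1],
    [0,0,0,0,0,0.133,1],
    [0,0,0,0,0,0.133,1],
    [0,0,0,0,0,0.133,1],
  ],
)

```text
time_s: 2.1
position: [0.52, 0.0803, 0.3001]
ee_rot: [-0.0, 0.507, 0.862, -0.0]
ft_force: [-0.1, 0.7, 0.9]
width: 0.997
grip_force: 0.0
```

```bash
python3 - <<'E'
from h import *
c=wrist(); np.savez("w1.npz",**c); cv2.imwrite("pics/w1.png",c["frame"][:,:,::-1])
print(c["T"].round(3).tolist())
for n,P in dict(w500=(.594,.07,.039),w200=(.464,.079,.031),w100=(.44,-.057,.03),w50=(.603,-.065,.03)).items(): print(n,proj(c,P).round(0))
E
```

```text
[[-0.487, 0.874, -0.001, 0.52], [0.874, 0.487, -0.0, 0.08], [0.0, -0.001, -1.0, 0.3], [0.0, 0.0, 0.0, 1.0]]
w500 [322. 209.]
w200 [236. 153.]
w100 [176. 232.]
w50 [277. 287.]
```

View pics/w1.png

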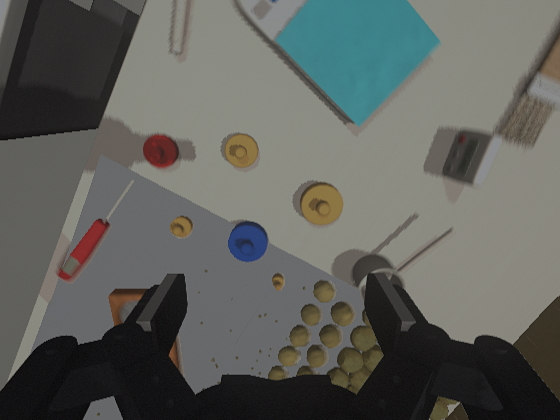

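The wrist view shows the 500 body at (322,204) with its knob at (323,209), the 200 knob at (240,153), the 100 knob at (181,230) and the 50 knob at (279,286). Blue is at (248,241) and red at (160,151). I'll refine by fitting bodies and comparing with the knob tops.

```bash
python3 - <<'E'
from h import *
c=dict(np.load("w1.npz")); f=c["frame"]; hsv=cv2.cvtColor(cv2.GaussianBlur(f,(3,3),0),cv2.COLOR_RGB2HSV)
m=cv2.inRange(hsv,(14,95,60),(30,255,255))
n,l,st,ce=cv2.connectedComponentsWithStats(m)
for name,b,k,h,t in [(500,(322,204),(323,209),.020,.039),(200,(241,150),(240,153),.014,.031),(100,(181,227),(181,230),.014,.030),(50,(279,282),(279,286),.015,.03)]:
    i=np.bincount(l[b[1]-5:b[1]+6,b[0]-5:b[0]+6].ravel(),minlength=n)[1:].argmax()+1
    cn=max(cv2.findContours((l==i).astype(np.uint8),0,1)[0],key=cv2.contourArea)
    (u,v),rad=cv2.minEnclosingCircle(cn)
    P=ray(c,*ce[i],h*.8); print(name,"blob",ce[i].round(1),st[i].tolist(),P.round(4),"circ",ray(c,u,v,h*.8).round(4),round(rad,1),"knob",ray(c,*k,t).round(4))
E
```

```text
500 blob [321.1 203.8] [301, 183, 42, 42, 1365] [0.5959 0.0714 0.016 ] circ [0.596  0.0713 0.016 ] 21.0 knob [0.5952 0.071  0.039 ]
200 blob [240.9 150.3] [225, 134, 33, 33, 863] [0.4666 0.0817 0.0112] circ [0.4667 0.0817 0.0112] 16.8 knob [0.4678 0.0815 0.031 ]
100 blob [180.7 226.3] [170, 216, 22, 21, 345] [ 0.4407 -0.0552  0.0112] circ [ 0.4402 -0.0549  0.0112] 10.9 knob [ 0.445  -0.0506  0.03  ]
50 blob [277.6 281.4] [273, 274, 10, 16, 122] [ 0.6043 -0.0657  0.012 ] circ [ 0.6044 -0.066   0.012 ] 7.6 knob [ 0.6044 -0.0619  0.03  ]
```

```bash
python3 - <<'E'
from h import *
s=r.read_state(); print(delta(s,[.5957,.0712,.100],29.5),delta(s,[.5957,.0712,.040],29.5))
E
```

```text
(array([-44.6,  62.1, 200. ]), np.float64(-0.014)) (array([-44.6,  62.1, 260. ]), np.float64(-0.014))
```

Call:
apply_moves(
  rows=[
    [-9,12.4,20,0,0,0,0.6],
    [-9,12.4,35,0,0,0,0.6],
    [-9,12.4,40,0,0,0,0.6],
    [-9,12.4,40,0,0,0,0.6],
    [-8.6,12.5,35,0,0,0,0.6],
    [0,0,20,0,0,0,0.6],
    [0,0,10,0,0,0,0.6],
    [0,0,0,0,0,0,0.6],
  ],
)

```text
time_s: 2.95
position: [0.5953, 0.072, 0.0991]
ee_rot: [-0.001, 0.504, 0.864, -0.001]
ft_force: [0.4, 0.5, 0.0]
width: 0.596
grip_force: 0.0
```

```bash
python3 - <<'E'
from h import *
c=wrist(); cv2.imwrite("pics/w2.png",c["frame"][:,:,::-1])
print(proj(c,(.5957,.0712,.039)),c["T"][:3,3])
E
```

```text
[276.55781391 241.60629155] [0.59526839 0.07202606 0.09908025]
```

View pics/w2.png

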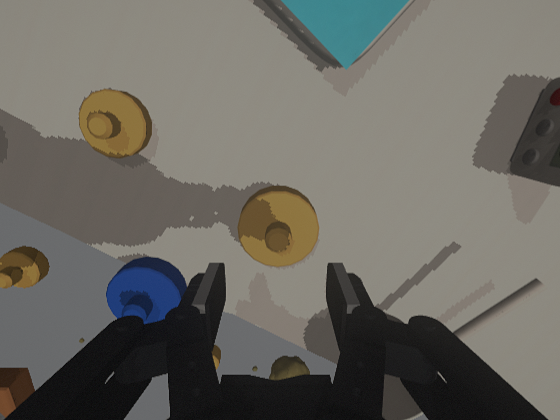

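The knob is at (277,238) against a predicted (276.6,241.6), a miss of about 2 mm, and it is centred between the pads. Blue (145,290) is clear of the fingers. I'll descend and grip.

Call:
apply_moves(
  rows=[
    [1.5,0,15,0,0,0,0.6],
    [0,0,15,0,0,0,0.6],
    [0,0,12,0,0,0,0.6],
    [0,0,10,0,0,0,0.6],
    [0,0,7,0,0,0,0.6],
    [0,0,0,0,0,0,0.6],
    [0,0,0,0,0,0,0.1],
    [0,0,0,0,0,0,0],
    [0,0,0,0,0,0,0],
    [0,0,0,0,0,0,0],
    [0,0,0,0,0,0,0],
    [0,0,0,0,0,0,0],
    [0,0,0,0,0,0,0],
  ],
  force=50,
)

```text
time_s: 4.3
position: [0.5958, 0.0735, 0.0419]
ee_rot: [0.0, 0.504, 0.864, 0.0]
ft_force: [-0.2, -0.6, 6.7]
width: 0.181
grip_force: 49.1
```

Call:
apply_moves(
  rows=[
    [0,0,-3,0,0,0,0],
    [0,0,-7,0,0,0,0],
    [0,0,-15,0,0,0,0],
    [0,0,-25,0,0,0,0],
    [0,0,-30,0,0,0,0],
    [0,0,-30,0,0,0,0],
    [0,0,0,0,0,0,0],
    [0,0,0,0,0,0,0],
  ],
)

```text
time_s: 5.1
position: [0.5954, 0.0737, 0.1522]
ee_rot: [0.0, 0.504, 0.864, 0.001]
ft_force: [-0.7, 0.0, -6.1]
width: 0.181
grip_force: 49.2
```

```bash
python3 - <<'E'
from h import *
s=r.read_state(); print(np.round(s["joint_pos"],3))
c=dict(np.load("top0.npz")); m=cv2.inRange(cv2.cvtColor(c["frame"],cv2.COLOR_RGB2HSV),(0,0,0),(255,255,255))
print(delta(s,[.472,-.218,.23],29.5), delta(s,[.495,-.285,.25],29.5))
E
```

```text
[-0.35   0.578  0.196  1.986 -0.192  0.593  0.488]
(array([-193.3, -250.8,  -78.1]), np.float64(-0.0006)) (array([-262.9, -263.7,  -98.1]), np.float64(-0.0006))
```

Call:
apply_moves(
  rows=[
    [-10,-8,-9,0,0,0,0],
    [-25,-20,-9,0,0,0,0],
    [-30,-24,-9,0,0,0,0],
    [-30,-24,-9,0,0,0,0],
    [-30,-24,-9,0,0,0,0],
    [-30,-24,-9,0,0,0,0],
    [-30,-24,-9,0,0,0,0],
    [-30,-24,-9,0,0,0,0],
    [-30,-24,-9,0,0,0,0],
    [-30,-24,-9,0,0,0,0],
    [-25,-24,-8,0,0,0,0],
    [-15,-14,0,0,0,0,0],
    [-10,-7,0,0,0,0,0],
    [0,0,0,0,0,0,0],
    [0,0,0,0,0,0,0],
  ],
)

```text
time_s: 6.6
position: [0.5243, -0.3386, 0.2484]
ee_rot: [-0.001, 0.504, 0.864, 0.0]
ft_force: [1.6, 1.3, -4.2]
width: 0.181
grip_force: 49.3
```

```bash
python3 - <<'E'
from h import *
c=wrist(); np.savez("w3.npz",**c); cv2.imwrite("pics/w3.png",c["frame"][:,:,::-1]); print(c["T"][:3,3])
f=c["frame"]; hsv=cv2.cvtColor(cv2.GaussianBlur(f,(3,3),0),cv2.COLOR_RGB2HSV)
m=cv2.inRange(hsv,(2,90,50),(13,255,255))
n,l,st,ce=cv2.connectedComponentsWithStats(m); print(st[1:][st[1:,4]>500],)
i=st[1:,4].argmax()+1; cn,h=cv2.findContours((l==i).astype(np.uint8),cv2.RETR_CCOMP,1)
for k,x in enumerate(cn):
    if cv2.contourArea(x)>150:
        e=cv2.fitEllipse(x); print(h[0][k][3],np.round(e[0],1),np.round(e[1],1),ray(c,*e[0],.027).round(4), ray(c,*e[0],.0195).round(4))
E
```

```text
[ 0.52433508 -0.33864054  0.2484364 ]
[[  226     0    94   227 11012]]
-1 [273.  100.2] [ 95.4 280. ] [ 0.4781 -0.2633  0.027 ] [ 0.478  -0.2632  0.0195]
0 [273.6 175.1] [37.4 37.8] [ 0.5176 -0.3323  0.027 ] [ 0.5184 -0.3337  0.0195]
0 [273.2 121.7] [51.  53.1] [ 0.4889 -0.282   0.027 ] [ 0.489  -0.2824  0.0195]
0 [272.7  47.8] [68.2 76.1] [ 0.4538 -0.2207  0.027 ] [ 0.4532 -0.2197  0.0195]
```

View pics/w3.png

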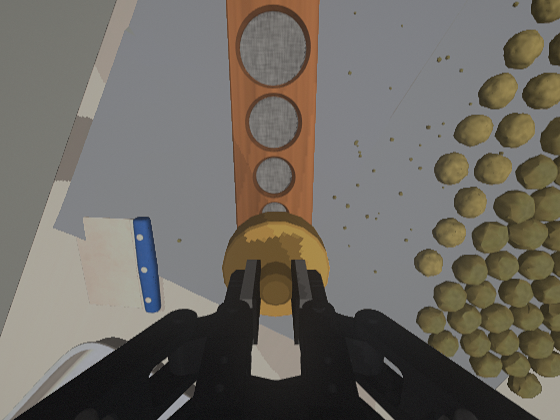

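The wrist view shows the weight held at (275,258). The bores are at (273,48), (273,122), (274,175) and the partly hidden fourth at (273,212), with the row along tool x. The positions agree with the top camera within about 2 mm. Next I'll check the weight's offset in the grip and work out the placing move.

```bash
cat >> h.py <<'E'
NEST={500:(.4532,-.221),200:(.4889,-.2835),100:(.5182,-.3347),50:(.5415,-.3755)}
E
python3 - <<'E'
from h import *
c=dict(np.load("w3.npz")); T=c["T"]
for dx in (-4,0,4): print(dx,"knob",proj(c,(T@[dx/1e3,0,.003,1])[:3]).round(1),"body top",proj(c,(T@[dx/1e3,0,.022,1])[:3]).round(1))
s=r.read_state(); print(delta(s,[*NEST[500],.12],29.75),delta(s,[*NEST[500],.0605],29.75))
E
```

```text
-4 knob [276.8 296.5] body top [276.6 276. ]
0 knob [276.8 289.2] body top [276.6 269.4]
4 knob [276.8 281.8] body top [276.6 262.6]
(array([136.9,  -4.5, 128.9]), np.float64(-0.0036)) (array([136.8,  -4.5, 188.4]), np.float64(-0.0036))
```

Call:
apply_moves(
  rows=[
    [15,-1,0,0,0,0,0],
    [30,-1,10,0,0,0,0],
    [30,-1,20,0,0,0,0],
    [30,-1,25,0,0,0,0],
    [20,-0.5,30,0,0,0,0],
    [12,0,25,0,0,0,0],
    [0,0,20,0,0,0,0],
    [0,0,15,0,0,0,0],
    [0,0,10,0,0,0,0],
    [0,0,8,0,0,0,0],
    [0,0,7,0,0,0,0],
    [0,0,5,0,0,0,0],
    [0,0,4,0,0,0,0],
    [0,0,3,0,0,0,0],
    [0,0,2,0,0,0,0],
    [0,0,0,0,0,0,0],
    [0,0,0,0,0,0,0],
  ],
)

```text
time_s: 8.35
position: [0.4533, -0.2228, 0.0654]
ee_rot: [0.0, 0.504, 0.864, 0.0]
ft_force: [0.1, 0.5, -5.0]
width: 0.179
grip_force: 49.2
```

Call:
apply_moves(
  rows=[
    [1,0,1,0,0,0,0],
    [0,0,1,0,0,0,0],
    [0,0,1,0,0,0,0],
    [0,0,0.5,0,0,0,0],
    [0,0,0.5,0,0,0,0],
    [0,0,0,0,0,0,0],
    [0,0,0,0,0,0,0],
  ],
)

```text
time_s: 9.05
position: [0.4527, -0.2219, 0.0613]
ee_rot: [0.0, 0.504, 0.864, -0.0]
ft_force: [0.1, -0.2, -4.4]
width: 0.184
grip_force: 49.3
```

Call:
apply_moves(
  rows=[
    [0,0,0.5,0,0,0,0],
    [0,0,0.5,0,0,0,0],
    [0,0,0.5,0,0,0,0],
    [0,0,0.5,0,0,0,0],
    [0,0,0,0,0,0,0],
  ],
)

```text
time_s: 9.55
position: [0.4527, -0.2219, 0.0599]
ee_rot: [0.0, 0.504, 0.864, 0.0]
ft_force: [-1.6, 1.0, 6.3]
width: 0.187
grip_force: 50.5
```

Call:
apply_moves(
  rows=[
    [0,0,0,0,0,0,0.25],
    [0,0,0,0,0,0,0.35],
    [0,0,0,0,0,0,0.5],
    [0,0,0,0,0,0,0.5],
    [0,0,-5,0,0,0,0.5],
    [0,0,-15,0,0,0,0.5],
    [0,0,-30,0,0,0,0.5],
    [0,0,-40,0,0,0,0.5],
    [0,0,-30,0,0,0,0.5],
    [0,0,-20,0,0,0,0.5],
    [0,0,0,0,0,0,0.5],
  ],
)

```text
time_s: 10.65
position: [0.4538, -0.2223, 0.2022]
ee_rot: [0.002, 0.504, 0.864, 0.001]
ft_force: [0.4, -0.2, -0.5]
width: 0.501
grip_force: 0.0
```

```bash
python3 - <<'E'
from h import *
c=wrist(); cv2.imwrite("pics/w4.png",c["frame"][:,:,::-1])
print(proj(c,(*NEST[500],.057)).round(1))
s=r.read_state();print(delta(s,[.467,.0817,.20],29.75))
E
```

```text
[275.7 199.8]
(array([257.6, 161.3,   0.4]), np.float64(-0.0051))
```

View pics/w4.png

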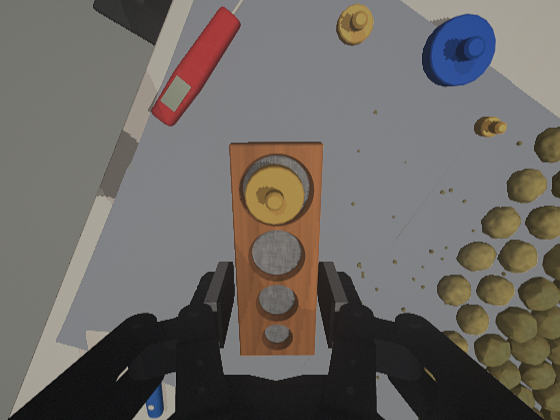

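The knob is at (275,200), as predicted for a centred, seated weight (275.7,199.8), and it is upright in its bore. Next is the 200.

Call:
apply_moves(
  rows=[
    [12,7,0,0,0,0,0.5],
    [30,18,0,0,0,0,0.5],
    [38,24,0,0,0,0,0.5],
    [38,24,0,0,0,0,0.5],
    [38,24,0,0,0,0,0.5],
    [38,24,10,0,0,0,0.5],
    [30,20,20,0,0,0,0.5],
    [22,13,25,0,0,0,0.5],
    [11.6,7.3,25,0,0,0,0.5],
    [0,0,0,0,0,0,0.5],
    [0,0,0,0,0,0,0.5],
  ],
)

```text
time_s: 11.8
position: [0.4653, 0.0815, 0.1186]
ee_rot: [-0.001, 0.504, 0.864, -0.001]
ft_force: [0.0, 0.2, 0.9]
width: 0.502
grip_force: 0.0
```

```bash
cat >> h.py <<'E'
def fitbody(c,guess,h,t,diam):
    "refit a brass body near guess; returns body centre xy, apparent diameter in mm"
    hsv=cv2.cvtColor(cv2.GaussianBlur(c["frame"],(3,3),0),cv2.COLOR_RGB2HSV)
    m=cv2.inRange(hsv,(14,95,40),(30,255,255)); m=cv2.morphologyEx(m,cv2.MORPH_CLOSE,np.ones((5,5)))
    n,l,st,ce=cv2.connectedComponentsWithStats(m); u,v=proj(c,(*guess,h)).round().astype(int)
    w=np.bincount(l[v-6:v+7,u-6:u+7].ravel(),minlength=n); w[0]=0; i=w.argmax()
    return (u,v),ce[i].round(1),st[i].tolist(),ray(c,*ce[i],h*.8).round(4)
E
python3 - <<'E'
from h import *
c=wrist(); s=r.read_state()
print(fitbody(c,(.467,.0817),.014,.031,44)); P=(.467,.0817,.037); print(s["position"],delta(s,P,29.75))
E
```

```text
((np.int64(279), np.int64(218)), array([277.8, 216.8]), [251, 190, 55, 54, 2327], array([0.4665, 0.0814, 0.0112]))
[0.46592866 0.08095313 0.11934821] (array([ 0.1,  1.4, 82.3]), np.float64(-0.006))
```

Call:
apply_moves(
  rows=[
    [0,0.8,15,0,0,0,0.5],
    [0,0,20,0,0,0,0.5],
    [0,0,18,0,0,0,0.5],
    [0,0,14,0,0,0,0.5],
    [0,0,10,0,0,0,0.5],
    [0,0,5,0,0,0,0.5],
    [0,0,0,0,0,0,0.5],
    [0,0,0,0,0,0,0.2],
    [0,0,0,0,0,0,0],
    [0,0,0,0,0,0,0],
    [0,0,0,0,0,0,0],
    [0,0,0,0,0,0,0],
    [0,0,0,0,0,0,0],
  ],
  force=40,
)

```text
time_s: 13.15
position: [0.4675, 0.0822, 0.038]
ee_rot: [0.0, 0.504, 0.864, 0.0]
ft_force: [-0.8, -0.7, 4.6]
width: 0.153
grip_force: 39.0
```

Call:
apply_moves(
  rows=[
    [0,0,-3,0,0,0,0],
    [0,0,-10,0,0,0,0],
    [0,0,-25,0,0,0,0],
    [0,0,-35,0,0,0,0],
    [-15,-7,-30,0,0,0,0],
    [-30,-15,-12,0,0,0,0],
    [-40,-20,0,0,0,0,0],
    [-44,-21,0,0,0,0,0],
    [-44,-21,0,0,0,0,0],
    [-44,-21,0,0,0,0,0],
    [-40,-20,0,0,0,0,0],
    [-32,-16,0,0,0,0,0],
    [-24,-12,0,0,0,0,0],
    [-16,-8.3,0,0,0,0,0],
    [0,0,0,0,0,0,0],
    [0,0,0,0,0,0,0],
  ],
)

```text
time_s: 14.75
position: [0.488, -0.2833, 0.1527]
ee_rot: [-0.0, 0.504, 0.863, 0.0]
ft_force: [0.4, 0.6, -1.7]
width: 0.152
grip_force: 39.2
```

```bash
python3 - <<'E'
from h import *
s=r.read_state();print(delta(s,[*NEST[200],.060],29.75))
E
```

```text
(array([-0.6,  0.6, 92.7]), np.float64(-0.0059))
```

Call:
apply_moves(
  rows=[
    [0,0.5,12,0,0,0,0],
    [0,0,20,0,0,0,0],
    [0,0,20,0,0,0,0],
    [0,0,14,0,0,0,0],
    [0,0,8,0,0,0,0],
    [0,0,6,0,0,0,0],
    [0,0,5,0,0,0,0],
    [0,0,4,0,0,0,0],
    [0,0,2,0,0,0,0],
    [0,0,1,0,0,0,0],
    [0,0,1,0,0,0,0],
    [0,0,1,0,0,0,0],
    [0,0,0.5,0,0,0,0],
    [0,0,0,0,0,0,0],
    [0,0,0,0,0,0,0],
  ],
)

```text
time_s: 16.25
position: [0.489, -0.2834, 0.0579]
ee_rot: [0.0, 0.504, 0.864, 0.0]
ft_force: [0.8, 0.4, -1.3]
width: 0.154
grip_force: 39.2
```

Call:
apply_moves(
  rows=[
    [0,0,0.5,0,0,0,0],
    [0,0,0.5,0,0,0,0],
    [0,0,0.5,0,0,0,0],
    [0,0,0.5,0,0,0,0],
    [0,0,0.5,0,0,0,0],
    [0,0,0,0,0,0,0],
  ],
)

```text
time_s: 16.85
position: [0.489, -0.2834, 0.056]
ee_rot: [0.0, 0.504, 0.864, 0.0]
ft_force: [-1.4, 1.5, 8.7]
width: 0.151
grip_force: 40.3
```

Call:
apply_moves(
  rows=[
    [0,0,0,0,0,0,0.22],
    [0,0,0,0,0,0,0.32],
    [0,0,0,0,0,0,0.5],
    [0,0,0,0,0,0,0.5],
    [0,0,-5,0,0,0,0.5],
    [0,0,-15,0,0,0,0.5],
    [0,0,-30,0,0,0,0.5],
    [0,0,-30,0,0,0,0.5],
    [15,5,-20,0,0,0,0.5],
    [30,9,0,0,0,0,0.5],
    [42,13,0,0,0,0,0.5],
    [45,14,0,0,0,0,0.5],
    [40,13,0,0,0,0,0.5],
    [30,10,15,0,0,0,0.5],
    [21,6,20,0,0,0,0.5],
    [0,0,0,0,0,0,0.5],
    [0,0,0,0,0,0,0.5],
  ],
)

```text
time_s: 18.55
position: [0.4402, -0.0547, 0.1203]
ee_rot: [-0.0, 0.504, 0.864, -0.0]
ft_force: [-0.1, 0.2, -0.4]
width: 0.5
grip_force: 0.0
```

```bash
python3 - <<'E'
from h import *
c=wrist(); s=r.read_state()
f=fitbody(c,(.4405,-.055),.014,.031,44); print(f); print(s["position"],delta(s,[*f[3][:2],.037],29.75))
E
```

```text
((np.int64(276), np.int64(217)), array([276.4, 217.3]), [258, 198, 38, 39, 1161], array([ 0.4412, -0.0562,  0.0112]))
[ 0.44061112 -0.05533676  0.12066568] (array([-1. ,  0.1, 83.7]), np.float64(-0.0055))
```

Call:
apply_moves(
  rows=[
    [-1,0.3,15,0,0,0,0.5],
    [0,0,20,0,0,0,0.5],
    [0,0,18,0,0,0,0.5],
    [0,0,14,0,0,0,0.5],
    [0,0,10,0,0,0,0.5],
    [0,0,6,0,0,0,0.5],
    [0,0,0,0,0,0,0.5],
    [0,0,0,0,0,0,0.2],
    [0,0,0,0,0,0,0],
    [0,0,0,0,0,0,0],
    [0,0,0,0,0,0,0],
    [0,0,0,0,0,0,0],
    [0,0,0,0,0,0,0],
  ],
  force=40,
)

```text
time_s: 19.9
position: [0.4426, -0.0561, 0.0405]
ee_rot: [-0.001, 0.504, 0.863, -0.001]
ft_force: [-0.7, -2.0, 7.1]
width: 0.121
grip_force: 39.3
```

Call:
apply_moves(
  rows=[
    [0,0,-3,0,0,0,0],
    [0,0,-10,0,0,0,0],
    [0,0,-25,0,0,0,0],
    [0,0,-35,0,0,0,0],
    [-15,-4,-30,0,0,0,0],
    [-30,-7,-12,0,0,0,0],
    [-40,-10,0,0,0,0,0],
    [-44,-11,0,0,0,0,0],
    [-44,-11,0,0,0,0,0],
    [-40,-11,0,0,0,0,0],
    [-32,-8,0,0,0,0,0],
    [-22,-6,0,0,0,0,0],
    [-13,-3.2,0,0,0,0,0],
    [0,0,0,0,0,0,0],
    [0,0,0,0,0,0,0],
  ],
)

```text
time_s: 21.4
position: [0.5183, -0.3332, 0.1546]
ee_rot: [-0.003, 0.504, 0.864, -0.0]
ft_force: [-0.8, 1.2, -0.7]
width: 0.114
grip_force: 39.1
```

```bash
python3 - <<'E'
from h import *
s=r.read_state();print(delta(s,[*NEST[100],.0625],29.75))
c=wrist(); cv2.imwrite("pics/w5.png",c["frame"][:,:,::-1])
print([proj(c,(*NEST[k],z)).round(0) for k,z in ((500,.057),(200,.049),(100,.018))])
E
```

```text
(array([-1.6, -0.6, 92.1]), np.float64(-0.0047))
[array([275.,  27.]), array([275., 142.]), array([276., 207.])]
```

View pics/w5.png

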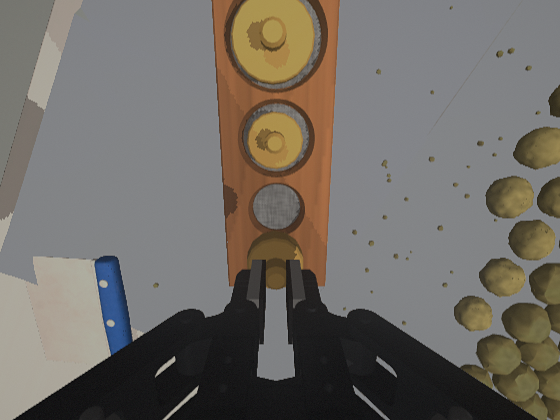

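500 is seated at (273,33) and 200 at (274,142). The 100 bore is at (276,206), as predicted (276,207). The 100 is held, so I'll lower it.

Call:
apply_moves(
  rows=[
    [-1,-0.5,12,0,0,0,0],
    [0,0,20,0,0,0,0],
    [0,0,20,0,0,0,0],
    [0,0,14,0,0,0,0],
    [0,0,8,0,0,0,0],
    [0,0,6,0,0,0,0],
    [0,0,5,0,0,0,0],
    [0,0,3,0,0,0,0],
    [0,0,2,0,0,0,0],
    [0,0,1,0,0,0,0],
    [0,0,1,0,0,0,0],
    [0,0,0,0,0,0,0],
    [0,0,0,0,0,0,0],
  ],
)

```text
time_s: 22.75
position: [0.5185, -0.3357, 0.0628]
ee_rot: [-0.002, 0.504, 0.864, -0.001]
ft_force: [-0.5, -0.3, -0.8]
width: 0.119
grip_force: 39.1
```

Call:
apply_moves(
  rows=[
    [0,0,1,0,0,0,0],
    [0,0,1,0,0,0,0],
    [0,0,0.5,0,0,0,0],
    [0,0,0.5,0,0,0,0],
    [0,0,0.5,0,0,0,0],
    [0,0,0.5,0,0,0,0],
    [0,0,0,0,0,0,0],
  ],
)

```text
time_s: 23.45
position: [0.5183, -0.3358, 0.0588]
ee_rot: [-0.002, 0.504, 0.864, -0.001]
ft_force: [-1.2, -0.2, 2.4]
width: 0.119
grip_force: 39.5
```

Call:
apply_moves(
  rows=[
    [0,0,0.5,0,0,0,0],
    [0,0,0,0,0,0,0.18],
    [0,0,0,0,0,0,0.28],
    [0,0,0,0,0,0,0.4],
    [0,0,0,0,0,0,0.4],
    [0,0,-5,0,0,0,0.4],
    [0,0,-15,0,0,0,0.4],
    [0,0,-30,0,0,0,0.4],
    [0,0,-35,0,0,0,0.4],
    [10,12,-20,0,0,0,0.35],
    [25,27,0,0,0,0,0.35],
    [32,34,0,0,0,0,0.3],
    [33,35,0,0,0,0,0.3],
    [33,35,0,0,0,0,0.3],
    [30,33,0,0,0,0,0.3],
    [20,20,15,0,0,0,0.3],
    [10,12,20,0,0,0,0.3],
    [0,0,0,0,0,0,0.3],
    [0,0,0,0,0,0,0.3],
  ],
)

```text
time_s: 25.35
position: [0.6047, -0.0661, 0.1288]
ee_rot: [-0.002, 0.504, 0.864, -0.001]
ft_force: [-0.2, -0.7, 0.7]
width: 0.304
grip_force: 0.0
```

```bash
python3 - <<'E'
from h import *
c=wrist(); s=r.read_state(); cv2.imwrite("pics/w6.png",c["frame"][:,:,::-1])
f=fitbody(c,(.6043,-.0657),.015,.031,44); print(f); print(s["position"],delta(s,[.6043,-.0657,.039],29.75), proj(c,(.6043,-.0657,.03)),proj(c,(.6043,-.0657,.015)))
E
```

```text
((np.int64(276), np.int64(213)), array([278. , 211.3]), [267, 199, 23, 26, 466], array([ 0.6052, -0.0648,  0.012 ]))
[ 0.60482171 -0.06696539  0.1291682 ] (array([ 1.2,  0.4, 90.2]), np.float64(-0.0067)) [276.44542922 219.16241962] [276.44623655 212.83538886]
```

View pics/w6.png

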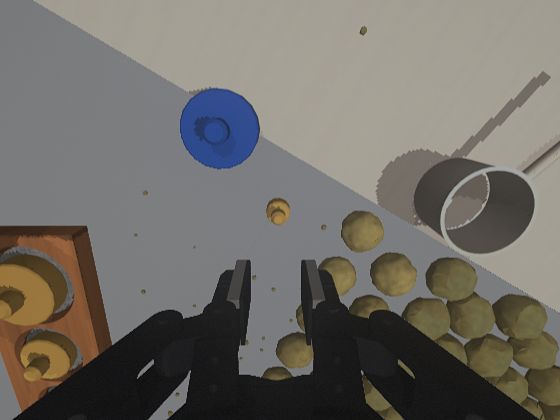

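The 50's knob is at (278,217). The nearest balls, (340,275) and (362,230), are outside the finger paths at this opening.

Call:
apply_moves(
  rows=[
    [1.3,1.2,15,0,0,0,0.3],
    [0,0,20,0,0,0,0.3],
    [0,0,18,0,0,0,0.3],
    [0,0,15,0,0,0,0.3],
    [0,0,11,0,0,0,0.3],
    [0,0,8,0,0,0,0.3],
    [0,0,0,0,0,0,0.3],
    [0,0,0,0,0,0,0.15],
    [0,0,0,0,0,0,0],
    [0,0,0,0,0,0,0],
    [0,0,0,0,0,0,0],
    [0,0,0,0,0,0,0],
    [0,0,0,0,0,0,0],
  ],
  force=40,
)

```text
time_s: 26.7
position: [0.6052, -0.0635, 0.0413]
ee_rot: [-0.002, 0.504, 0.864, -0.001]
ft_force: [0.0, 0.2, 3.5]
width: 0.09
grip_force: 39.6
```

Call:
apply_moves(
  rows=[
    [0,0,-3,0,0,0,0],
    [0,0,-10,0,0,0,0],
    [0,0,-25,0,0,0,0],
    [0,0,-35,0,0,0,0],
    [-10,-9,-30,0,0,0,0],
    [-22,-20,-12,0,0,0,0],
    [-32,-28,0,0,0,0,0],
    [-34,-29,0,0,0,0,0],
    [-34,-29,0,0,0,0,0],
    [-34,-29,0,0,0,0,0],
    [-30,-26,0,0,0,0,0],
    [-24,-21,0,0,0,0,0],
    [-14,-12,0,0,0,0,0],
    [-6.5,-6,0,0,0,0,0],
    [0,0,0,0,0,0,0],
    [0,0,0,0,0,0,0],
  ],
)

```text
time_s: 28.3
position: [0.5423, -0.3739, 0.1558]
ee_rot: [-0.002, 0.503, 0.864, -0.0]
ft_force: [-0.1, 0.7, -1.2]
width: 0.089
grip_force: 39.1
```

```bash
python3 - <<'E'
from h import *
s=r.read_state();print(delta(s,[*NEST[50],.0633],29.75))
c=wrist(); cv2.imwrite("pics/w7.png",c["frame"][:,:,::-1])
print([proj(c,(*NEST[k],z)).round(0) for k,z in ((200,.049),(100,.048),(50,.018))])
E
```

```text
(array([-1.3, -1.3, 92.5]), np.float64(-0.0034))
[array([274.,  71.]), array([274., 158.]), array([275., 206.])]
```

View pics/w7.png

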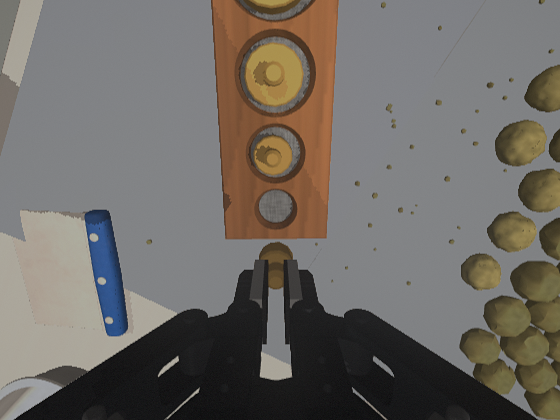

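200 (272,73) and 100 (272,157) are standing in their bores. The 50 bore is at (276,207), as predicted, so I'll lower the 50.

Call:
apply_moves(
  rows=[
    [-1.2,-0.8,12,0,0,0,0],
    [0,0,20,0,0,0,0],
    [0,0,20,0,0,0,0],
    [0,0,14,0,0,0,0],
    [0,0,8,0,0,0,0],
    [0,0,6,0,0,0,0],
    [0,0,5,0,0,0,0],
    [0,0,3,0,0,0,0],
    [0,0,2,0,0,0,0],
    [0,0,1,0,0,0,0],
    [0,0,1,0,0,0,0],
    [0,0,1,0,0,0,0],
    [0,0,0.5,0,0,0,0],
    [0,0,0,0,0,0,0],
    [0,0,0,0,0,0,0],
  ],
)

```text
time_s: 29.85
position: [0.5412, -0.3772, 0.0625]
ee_rot: [-0.002, 0.504, 0.864, -0.001]
ft_force: [0.1, -0.6, 0.5]
width: 0.09
grip_force: 39.1
```

Call:
apply_moves(
  rows=[
    [1,0,1,0,0,0,0],
    [0,0,0.5,0,0,0,0],
    [0,0,0.5,0,0,0,0],
    [0,0,0.5,0,0,0,0],
    [0,0,0.5,0,0,0,0],
    [0,0,0.5,0,0,0,0],
    [0,0,0,0,0,0,0],
  ],
)

```text
time_s: 30.55
position: [0.5408, -0.3765, 0.0593]
ee_rot: [-0.002, 0.504, 0.864, -0.001]
ft_force: [-0.7, 0.6, 3.3]
width: 0.092
grip_force: 39.7
```

Contact came at the expected height (0.0593). I'll release, back off and check.

Call:
apply_moves(
  rows=[
    [0,0,0,0,0,0,0.15],
    [0,0,0,0,0,0,0.25],
    [0,0,0,0,0,0,0.4],
    [0,0,0,0,0,0,0.4],
    [0,0,-5,0,0,0,0.4],
    [0,0,-15,0,0,0,0.4],
    [0,0,-30,0,0,0,0.4],
    [0,0,-40,0,0,0,0.4],
    [0,0,-40,0,0,0,0.4],
    [0,0,-30,0,0,0,0.4],
    [0,0,0,0,0,0,0.4],
    [0,0,0,0,0,0,0.4],
    [0,0,0,0,0,0,0.4],
  ],
)

```text
time_s: 31.85
position: [0.5409, -0.3759, 0.2187]
ee_rot: [-0.002, 0.504, 0.864, -0.001]
ft_force: [0.9, 0.6, -0.0]
width: 0.401
grip_force: 0.0
```

```bash
python3 - <<'E'
from h import *
c=wrist(); t=read_camera("top")["frame"]; sc=read_camera("scene")["frame"]
a=c["frame"][:250,150:410]; a=cv2.resize(a,(390,375)); b=cv2.resize(sc[160:290,130:400],(800,385))[:375]
d=cv2.resize(t[150:265,130:415],(410,165)); d=cv2.copyMakeBorder(d,0,210,0,0,cv2.BORDER_CONSTANT)
o=np.vstack([np.hstack([a,d]),cv2.resize(b,(800,220))[:220]]); cv2.imwrite("pics/end.png",o[:,:,::-1])
print([(proj(c,(*NEST[k],z))-[150,0])*1.5 for k,z in ((500,.057),(200,.049),(100,.048),(50,.048))])
E
```

```text
[array([189.93404927, -36.23853985]), array([190.35293551, 116.53879489]), array([190.72650737, 219.4527287 ]), array([190.92893937, 292.31720368])]
```

View pics/end.png

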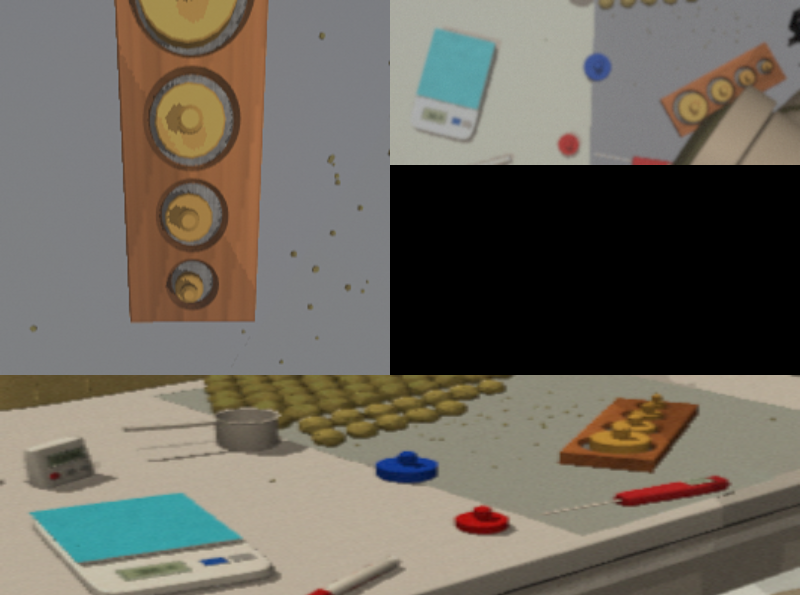

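All four weights stand upright and seated, with knobs at (190,118), (190,218), (188,293) and the 500 at the top. The scale, blue and red pieces are where they were, and the gripper is clear, so I'm handing in.

```bash
python3 -c "
from station import job; print(job.sign_off())"
```

```text
the job is handed in; nothing more can be done
None
```

All four brass weights stand upright and seated in their own bores, in order from largest to smallest. The scale and the look-alikes were left where they stood, and the job was handed in at about 32 s.

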